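# Nest the clean gallipots on the instrument tray

## Task

Put the four clean steel gallipots away dust-free: nest them mouth down on the steel instrument tray, the smallest first and then each next larger pot over the one before, until the largest covers them all and every rim rests flat on the tray's floor. Leave the other things on the counter where they are.

Things in the scene. Friction and masses are not known exactly. Their poses are not given: they have to be found in the camera images.
- pot_37: the smallest of four round stainless steel gallipots (small medicine pots), standing mouth down: mouth 37 mm outside diameter at the bottom, tapering to a closed flat foot of 27 mm at the top, 24 mm high, walls 2 mm, top 2.5 mm thick (hollow inside, open below). Origin: centre of the mouth, on the plane of its rim (the underside as it stands); z points up, to the foot. Weighs 20 g, give or take 40 %.
- pot_47: the second of four round stainless steel gallipots (small medicine pots), standing mouth down: mouth 47 mm outside diameter at the bottom, tapering to a closed flat foot of 34 mm at the top, 32 mm high, walls 2 mm, top 2.5 mm thick (hollow inside, open below). Origin: centre of the mouth, on the plane of its rim (the underside as it stands); z points up, to the foot. Weighs 30 g, give or take 40 %.
- pot_57: the third of four round stainless steel gallipots (small medicine pots), standing mouth down: mouth 57 mm outside diameter at the bottom, tapering to a closed flat foot of 41 mm at the top, 40 mm high, walls 2 mm, top 2.5 mm thick (hollow inside, open below). Origin: centre of the mouth, on the plane of its rim (the underside as it stands); z points up, to the foot. Weighs 42 g, give or take 40 %.
- pot_67: the largest of four round stainless steel gallipots (small medicine pots), standing mouth down: mouth 67 mm outside diameter at the bottom, tapering to a closed flat foot of 48 mm at the top, 48 mm high, walls 2 mm, top 2.5 mm thick (hollow inside, open below). Origin: centre of the mouth, on the plane of its rim (the underside as it stands); z points up, to the foot. Weighs 58 g, give or take 40 %.
- tray: rectangular stainless instrument tray, 160 mm along its x by 220 mm along its y, rim 18 mm high, walls and floor 3 mm thick; open and empty; it does not move. Origin: centre of its underside, on the counter; its floor is 3 mm above that. It and the two mats (150 x 200 x 3 mm, blue-grey, fixed) on which the pots and some other things stand take the left, middle and right of the work area in any order.
- vial: bystander: closed amber glass vial with a metal cap, 24 mm diameter, 45 mm high, upright on one mat. Origin: centre of its underside, z up.
- jar: bystander: white screw-lidded specimen jar, 49 mm diameter at the lid, 54 mm high, upright on the other mat. Origin: centre of its underside, z up.
- tape: bystander: roll of dressing tape lying flat, 54 mm diameter, 25 mm high, on the counter. Origin: centre of its underside, z up.
- forceps: bystander: steel dressing forceps lying on the counter, 140 mm long along its x, 20 mm wide at the open tips, 10 mm high. Origin: near the middle of its length, on the underside.
- tray_floor (a point): the middle of the tray's floor, on its upper face (3 mm above the tray's origin; same axes as the tray).
There are look-alikes about, which are no part of the job. What is shaped like the pot_47 but blue is not meant.

How it is judged:
By the outcome, as a careful person would: the job done as asked, in the order asked, and still so for the second after the job is handed in, with the robot touching nothing.
It also fails if it takes over 120 s, if anything falls off the work surface, if the arm or the gripper's body presses on something with over 40 N, if the wrist force passes 120 N, or if a joint passes its speed limit or range.

## Robot

A 7-joint arm with a two-finger parallel gripper is mounted at the origin on the work surface. World frame = base frame: x ahead of the robot, y to its left, z up, the work surface at z = 0. Lengths are in mm, angles in degrees, forces in N, time in s.
With the tool pointing down it reaches from about 425 to 875 mm from the base axis. Payload 4.7 kg.
Tool frame: the origin (TCP) lies midway between the tips of the shut fingers; the grasp point (between the pads) lies 19 mm behind it (grasp_offset is the distance from the TCP to the grasp point, in mm); z points along the fingers, y is the line along which they close (so a half turn about z gives the same grasp; the last joint's range is limited). The gripper opens to 85 mm and grips with 20 to 120 N. Pads are 22 mm wide; open, the fingers measure 114 mm over their backs; the gripper's body (76 mm by 85 mm) begins 54 mm behind the grasp point. The pads swing forward as they close: fully open they stand 13 mm farther back than shut.
Start: joints at [-71.328, 18.392, -4.016, 83.108, 1.295, 78.541, -3.26], TCP at [199.429, 618.67, 231.349] pointing down, gripper open.
Joint ranges: [-163.93, 163.93], [-17.29, 119.83], [-79.2, 71.16], [3.27, 140.29], [-89.18, 269.18], [5.43, 117.66], [-154.24, 154.24]. Speed limits (degrees/s): [147.25, 147.25, 180, 180, 180, 180, 180].

## Interface

Orientations are given as [roll, pitch, yaw] about the fixed x, y, z axes, in that order (R = Rz(yaw) Ry(pitch) Rx(roll)).
In Python, from workcell import * gives the robot as it stands. Calls block until the motion is done:
- move_ptp(position, orientation): joint-space move of the TCP to a pose.
- servo_line(position, speed=150, rotation=None): straight line of the TCP; rotation=None keeps the orientation; speed is the mean speed in mm/s.
- move_j(angles): joint-space move.
- command_gripper(opening, f_grip=None): finger opening in mm; f_grip is the grip in N (None keeps the last); returns when the fingers have stopped.
- dwell(seconds).
- solve_ik(position, orientation): joint angles nearest the present ones, or None.
- sense(): the state.
- capture(name): name is "scene" or "top" or "wrist"; returns the picture (400x640x3 uint8, red, green, blue); there is no depth.
- get_calibration(name): a dict with "K" (3x3 intrinsics, pixels), "eye" and "rotation" of the camera in the world; the wrist camera has in their place "mount" (4x4, takes a point from camera to tool coordinates, whose origin is the TCP and whose axes are the flange's). Camera axes: x right, y down, z forward; pixel columns grow to the right and rows downward; lengths in mm; the calibration is good to about 2 mm. A picture is of the moment at which its call begins: read the wrist's pose just before it. get_calibration takes no time and is no camera call.
A pose or a line that the arm cannot do raises PlanningError and nothing moves.
- close_job(): hands the job in; it is judged then, once.
The state is a dict: "t": time; "qpos": joint angles; "joint_velocities": joint speeds; "effort": joint torques, N m; "tcp_pos": TCP position; "tcp_rot": TCP orientation; "wrist_force": force on the tool from outside, world axes, zero at the start; "ft_torque": the same for the moment, N m; "finger_gap": finger opening in mm; "gripper_force": force on a finger pad.
Only numpy, scipy, OpenCV 4.12 (cv2) and the standard library are available. Lean on these libraries where they do the work, as an engineer would, in place of code of your own. Each camera call takes 0.05 s, during which the arm holds its last target. There are 200 camera calls.

## Working session

There is one attempt and no reset: what is moved stays moved. The work goes in short steps, each a Python script; the robot and the scene stay as the last script left them, time stands still between calls to the robot, and variables do not carry over. Pictures are saved under pics/ and viewed, at most 14 in all, crops included, and the job is handed in when it is done.

```bash
mkdir -p pics; python3 - <<'E'
from workcell import *
import cv2
for n in("scene","top"):
    im=capture(n); cv2.imwrite(f"pics/{n}0.png",im[:,:,::-1])
    print(n,get_calibration(n))
print(get_calibration("wrist"))
print(sense())
E
```

```text
scene {'K': array([[450.51398819,   0.        , 314.02051798],
       [  0.        , 450.51398819, 200.7009125 ],
       [  0.        ,   0.        ,   1.        ]]), 'eye': array([1332.08143774,  192.90084794,  724.2591652 ]), 'rotation': array([-130.43778851,    0.28293248,  105.19849513])}
top {'K': array([[454.23421191,   0.        , 323.83251473],
       [  0.        , 454.23421191, 203.93057886],
       [  0.        ,   0.        ,   1.        ]]), 'eye': array([ 450.85694872,  -25.57432502, 1094.2481646 ]), 'rotation': array([-1.75118155e+02,  1.10157526e-01, -9.15982538e+01])}
{'K': array([[339.70714078,   0.        , 319.3732796 ],
       [  0.        , 339.70714078, 201.77289835],
       [  0.        ,   0.        ,   1.        ]]), 'mount': array([[ 1.93362252e-05, -9.49985971e-01, -3.12292579e-01,
         8.10652890e+01],
       [ 9.99998902e-01, -4.44351155e-04,  1.41362170e-03,
         6.66400974e-01],
       [-1.48168835e-03, -3.12292263e-01,  9.49984919e-01,
        -1.43438415e+02],
       [ 0.00000000e+00,  0.00000000e+00,  0.00000000e+00,
         1.00000000e+00]])}
{'t': 0.1, 'qpos': array([-71.33045582,  18.43527402,  -4.01370848,  83.16991185,
         1.2947684 ,  78.54204656,  -3.26139229]), 'joint_velocities': array([ 0.0962056 , -0.14642349,  0.02927936, -0.2595605 , -0.04373458,
       -0.05920293, -0.01079973]), 'effort': array([-4.29000565e-04, -4.94877291e+01, -3.84168047e-01, -3.15211380e+01,
        1.30479698e-02,  7.43606564e-03, -7.52553774e-06]), 'tcp_pos': array([199.27818336, 618.16949065, 230.3098842 ]), 'tcp_rot': array([-1.79897984e+02,  5.97965705e-03,  1.62136932e+02]), 'wrist_force': array([ 0.08185654, -0.04719685,  0.96705275]), 'ft_torque': array([-0.02932787,  0.02589001, -0.01506063]), 'gripper_force': 0.0, 'finger_gap': 85.38691730555921}
```

View pics/top0.png

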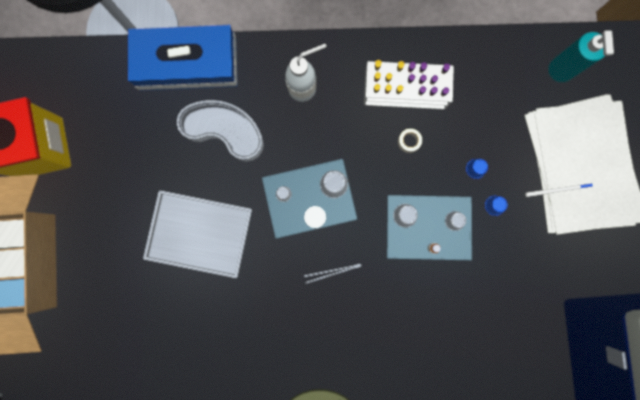

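View pics/scene0.png

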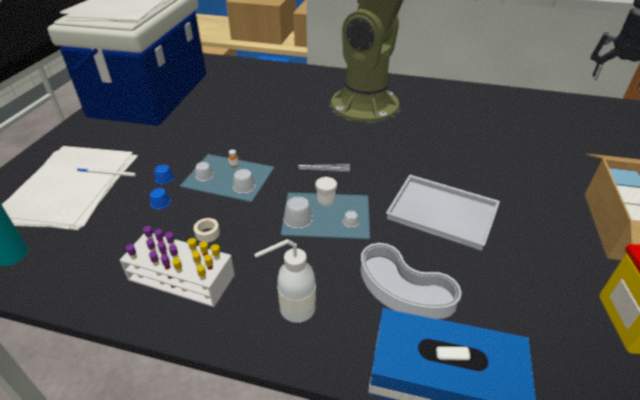

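Candidates in the top view:
- **Grey pots:** (283,193) is the smallest, so pot_37. (334,182) is the largest, so pot_67. (407,214) should be pot_57 and (457,219) pot_47.
- **Look-alikes:** the blue ones at (477,167) and (497,205) are excluded by colour.
- **Bystanders:** jar (315,216), vial (434,248), tape (410,140), forceps (332,273).
- **Tray:** (198,235). The kidney dish at (222,130) is not the tray.

I'll confirm these in one enlarged crop and measure roughly.

```bash
cat > h.py <<'E'
from workcell import *
import numpy as np, cv2
from scipy.spatial.transform import Rotation as R
def cam(n,s=None):
    c=get_calibration(n); K=c["K"]
    if n!="wrist": return K,R.from_euler("xyz",c["rotation"],degrees=True).as_matrix(),np.array(c["eye"])
    s=s or sense(); Rt=R.from_euler("xyz",s["tcp_rot"],degrees=True).as_matrix(); M=c["mount"]
    return K,Rt@M[:3,:3],Rt@M[:3,3]+s["tcp_pos"]
def cast(C,uv,z):
    K,Rm,e=C; d=Rm@np.linalg.inv(K)@np.array([uv[0],uv[1],1.]); return e+d*(z-e[2])/d[2]
def proj(C,p):
    K,Rm,e=C; q=K@Rm.T@(np.asarray(p,float)-e); return q[:2]/q[2]
E
python3 - <<'E'
from h import *
im=cv2.imread("pics/top0.png"); C=cam("top")
cv2.imwrite("pics/crop.png",cv2.resize(im[130:290,130:530],(800,320),interpolation=cv2.INTER_CUBIC))
hsv=cv2.cvtColor(im,cv2.COLOR_BGR2HSV)
m=((hsv[:,:,1]<40)&(hsv[:,:,2]>110)).astype(np.uint8)
n,l,st,ce=cv2.connectedComponentsWithStats(m)
for i in range(1,n):
    x,y,w,h,a=st[i]
    if 60<a<12000 and 130<ce[i][0]<530 and ce[i][1]>130: print(ce[i].round(1),st[i],cast(C,ce[i],20).round(0))
cs=cv2.findContours((l==l[235,198]).astype(np.uint8),0,2)[0][0]
b=cv2.boxPoints(cv2.minAreaRect(cs)); P=np.array([cast(C,p,18) for p in b]);print(P.round(0),np.linalg.norm(np.diff(P,axis=0),axis=1),P.mean(0))
E
```

```text
[410.  139.6] [398 128  25  24 321] [ 692. -237.   20.]
[334.2 183.3] [321 171  28  27 550] [591. -52.  20.]
[283.1 193.4] [276 187  15  14 170] [570.  70.  20.]
[197.2 233.7] [ 143  190  109   88 6924] [480. 275.  20.]
[406.  214.9] [394 204  23  23 379] [ 511. -220.   20.]
[314.7 216.8] [304 206  22  23 408] [513.  -4.  20.]
[456.1 220.4] [446 212  20  18 260] [ 495. -338.   20.]
[434.5 247.9] [428 243  13  11  92] [ 431. -284.   20.]
[333.  271.8] [305 264  56  19 221] [382. -43.  20.]
[[424. 405.  18.]
 [591. 372.  18.]
 [538. 145.  18.]
 [373. 181.  18.]] [169.73690816 232.92692065 168.98911276] [481.47610242 275.99504461  18.        ]
```

View pics/crop.png

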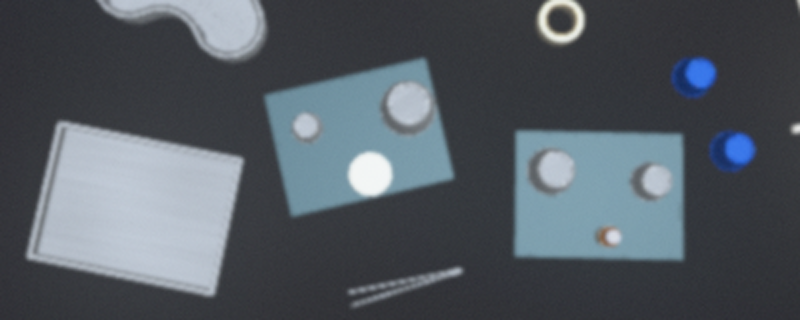

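Crop confirmed: four grey pots on two mats (pot_37 at crop (306,126), pot_67 (408,104), pot_57 (552,170), pot_47 (655,180)). The blue ones are clearly separate, and the tray is rectangular. The sizes in pixels match 37/67/57/47 mm. Next I'll go above pot_37 for a close look.

```bash
cat >> h.py <<'E'
def look(xy,yaw,z,name):
    move_ptp([xy[0],xy[1],z],[180,0,yaw]); dwell(.3); s=sense(); im=capture("wrist")[:,:,::-1].copy()
    cv2.imwrite(f"pics/{name}.png",im); np.save(f"pics/{name}.npy",np.array([s["tcp_pos"],s["tcp_rot"]])); return im,cam("wrist",s)
E
python3 - <<'E'
from h import *
im,C=look((570,70),52,160,"w37"); s=sense(); print(s["t"],s["tcp_pos"],s["tcp_rot"],s["qpos"])
print(proj(C,(570,70,27)))
for p,y in(((591,-52),148),((511,-220),90),((495,-338),140),((481,276),166.8)):
  for d in(0,180): print(p,y+d,solve_ik([*p,20],[180,0,y+d]))
E
```

```text
2.8167 [570.00589835  70.26666915 160.01125518] [ 1.79999905e+02 -2.66048471e-03  5.20257542e+01] [-37.56922781  12.84341662  31.9576845  100.57144434  -7.25992828
  68.63564042 -41.57715316]
[321.11579511 190.91304397]
(591, -52) 148 [-14.7167468   23.26314939  20.56451005 104.37336459  -9.86051838
  54.10722871  68.11926301]
(591, -52) 328 [ -32.68493234   27.9103238    43.21502181  104.99047291  -22.72274806
   56.07546385 -101.82819503]
(511, -220) 90 [-10.63546633  21.61558179  36.43395758 110.10842306 -15.83952325
  53.27822761  33.45321619]
(511, -220) 270 [ -24.47192065   27.40658849   54.23963019  110.50398974  -26.86709879
   55.74229889 -137.60467523]
(495, -338) 140 [  4.56390862  25.94291121  33.20191906 103.84501702 -16.96020426
  55.20770187  94.91161492]
(495, -338) 320 [-13.35732825  35.39661703  58.09313486 104.3935575  -34.57409801
  60.05476565 -71.74512462]
(481, 276) 166.8 [-41.64482436  18.47880255  10.36968119 109.58747819  -4.13558772
  52.28780905  47.53341639]
(481, 276) 346.8 [ -58.71834009   20.2721888    30.26781336  110.19313884  -12.66583428
   52.79573906 -125.4815085 ]
```

View pics/w37.png

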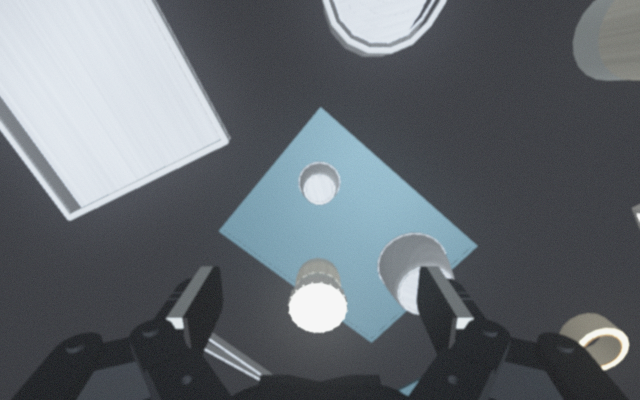

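The view shows pot_37 with its foot at about (320,189), as predicted at (321,191), so the rough position holds. The jar is at (318,307) and pot_67 at (412,270). I'll measure the foot and pick it.

```bash
cat >> h.py <<'E'
def foot(im,C,xy,zf,dia,win=None):
    """foot disk centre: brightest class inside a window round the predicted pixel"""
    u,v=proj(C,(*xy,zf)); r=np.linalg.norm(proj(C,(xy[0]+dia/2,xy[1],zf))-(u,v)); w=int(win or 1.6*r+4)
    x0,y0=max(int(u)-w,0),max(int(v)-w,0); g=cv2.GaussianBlur(cv2.cvtColor(im,cv2.COLOR_BGR2GRAY),(3,3),0)[y0:y0+2*w,x0:x0+2*w]
    t=0.9*np.percentile(g,97); m=(g>t).astype(np.uint8)
    n,l,st,ce=cv2.connectedComponentsWithStats(m); i=1+st[1:,4].argmax()
    c=max(cv2.findContours((l==i).astype(np.uint8),0,2)[0],key=cv2.contourArea)
    (a,b),rr=cv2.minEnclosingCircle(c); p=cast(C,(a+x0,b+y0),zf)
    print("foot px",round(a+x0,1),round(b+y0,1),"dia",round(dia*rr/r,1),"want",dia,"fill",round(st[i,4]/(np.pi*rr**2),2),"at",p.round(1)); return p[:2]
def pick(xy,yaw,z,opening=85,f=30):
    command_gripper(opening); move_ptp([*xy,110],[180,0,yaw]); servo_line([*xy,z],120); dwell(.2)
    command_gripper(0,f); s=sense(); print("gap",s["finger_gap"],s["gripper_force"],s["wrist_force"].round(1))
    servo_line([xy[0],xy[1],130],120); s=sense(); print("lifted gap",s["finger_gap"],"t",s["t"])
def put(xy,yaw,z,hi=130):
    move_ptp([*xy,hi],[180,0,yaw]); dwell(.2); servo_line([*xy,z+10],100); servo_line([*xy,z],25); dwell(.3)
    s=sense(); print("down",s["tcp_pos"].round(1),s["wrist_force"].round(1),"gap",s["finger_gap"])
E
python3 - <<'E'
from h import *
s=np.load("pics/w37.npy"); C=cam("wrist",dict(tcp_pos=s[0],tcp_rot=s[1]))
p=foot(cv2.imread("pics/w37.png"),C,(570,70),27,27)
assert np.hypot(*(p-[570,70]))<10
pick(p,52,5,60)
cv2.imwrite("pics/g37.png",capture("wrist")[:,:,::-1])
E
```

```text
foot px 319.1 188.7 dia 26.1 want 27 fill 0.97 at [569.9  72.6  27. ]
gap 33.26032997284781 29.503395313513465 [-1.5 -0.3  5.6]
lifted gap 32.97134251727356 t 6.2917
```

View pics/g37.png

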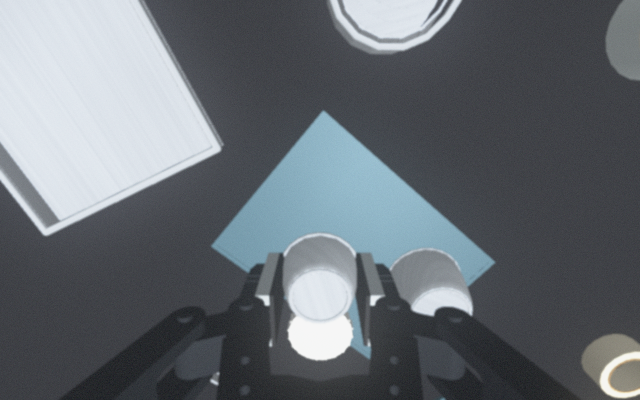

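pot_37 is held upright between the pads, foot at (320,293). Placing it on the tray and looking again.

```bash
python3 - <<'E'
from h import *
T=(481,276)
put(T,166.8,5.8); command_gripper(60); servo_line([*T,160],150)
im,C=look(T,166.8,160,"t37"); p=foot(im,C,T,27,27)
print(sense()["t"])
E
```

```text
down [480.9 276.    5.8] [-0.6 -0.4  1.2] gap 33.21185863328073
foot px 317.5 189.5 dia 69.5 want 27 fill 0.52 at [479.9 275.8  27. ]
12.1917
```

View pics/t37.png

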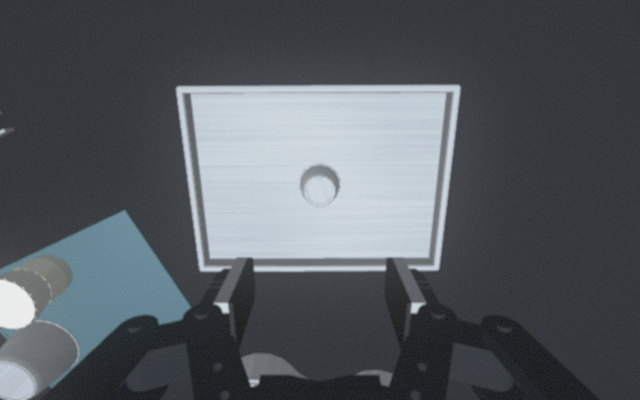

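pot_37 stands mouth down mid-tray with its foot at about (320,191), which is within 1 mm of the target. The automatic foot threshold failed here because the tray is just as bright. Next is pot_47.

```bash
python3 - <<'E'
from h import *
a=np.array((495,-338)); im,C=look(a,140,160,"w47"); p=foot(im,C,a,35,34)
assert np.hypot(*(p-a))<12
pick(p,140,10,70)
cv2.imwrite("pics/g47.png",np.vstack([im[90:300],capture("wrist")[150:,:,::-1]]))
E
```

```text
foot px 317.6 192.0 dia 34.4 want 34 fill 0.96 at [ 493.5 -337.1   35. ]
gap 42.459540437023485 30.018203143263236 [-0.7  0.9  5.8]
lifted gap 42.55128219242461 t 18.0333
```

View pics/g47.png

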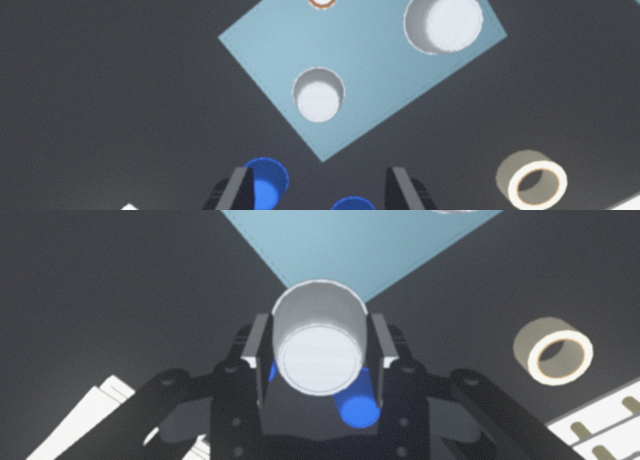

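pot_47 is grey, upright and centred in the grip; the blue ones are untouched. Nesting it.

```bash
python3 - <<'E'
from h import *
T=(481,276)
put(T,166.8,10.6); command_gripper(70); servo_line([*T,160],150)
im,C=look(T,166.8,160,"t47"); print("pred",proj(C,(*T,35)),proj(C,(*T,3)))
a=np.array((511,-220)); im2,C=look(a,90,160,"w57"); p=foot(im2,C,a,43,41)
cv2.imwrite("pics/v3.png",np.vstack([cv2.resize(im[100:260,200:440],None,fx=2,fy=2),im2[90:300,80:560]]))
print(sense()["t"])
E
```

```text
down [480.9 276.1  10.7] [-1.9 -0.2  3.9] gap 42.098613912260284
pred [318.07699261 193.40817103] [318.15322629 183.29584346]
foot px 317.9 195.6 dia 42.1 want 41 fill 0.96 at [ 509.6 -218.3   43. ]
26.8583
```

View pics/v3.png

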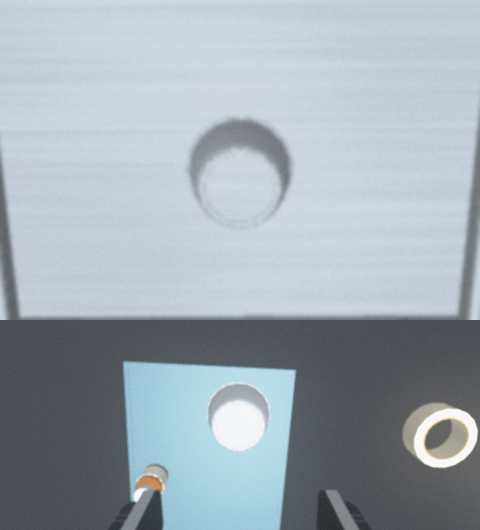

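pot_47 is nested at crop (239,187), i.e. pixel (319.5,193.5), against a seated prediction of (318,193), so it sits flat. pot_57's foot is at (318,196) with nothing near the fingers. Picking and nesting it.

```bash
python3 - <<'E'
from h import *
T=(481,276)
p=np.array((509.6,-218.3)); pick(p,90,14,85)
g=capture("wrist")[:,:,::-1]
s=sense(); assert s["finger_gap"]>40
put(T,166.8,14.6); command_gripper(85); servo_line([*T,160],150)
im,C=look(T,166.8,160,"t57"); print("pred",proj(C,(*T,43)))
a=np.array((591,-52)); im2,C=look(a,148,165,"w67"); p=foot(im2,C,a,51,48)
cv2.imwrite("pics/v4.png",np.hstack([np.vstack([cv2.resize(im[100:260,220:420],None,fx=2,fy=2),g[180:400,120:520]]),im2[:,120:520][:400].copy() if 0 else cv2.copyMakeBorder(im2[:,120:520],0,140,0,0,0)]))
print(sense()["t"])
E
```

```text
gap 50.12634349211487 39.26111058812239 [-2.7  1.6  8.3]
lifted gap 50.39926274033728 t 30.2
down [481.  276.2  15.1] [-1.9 -0.4  6.7] gap 50.41262482513009
pred [318.03560018 196.27064361]
foot px 319.2 195.0 dia 50.6 want 48 fill 0.96 at [589.5 -49.   51. ]
38.1083
```

View pics/v4.png

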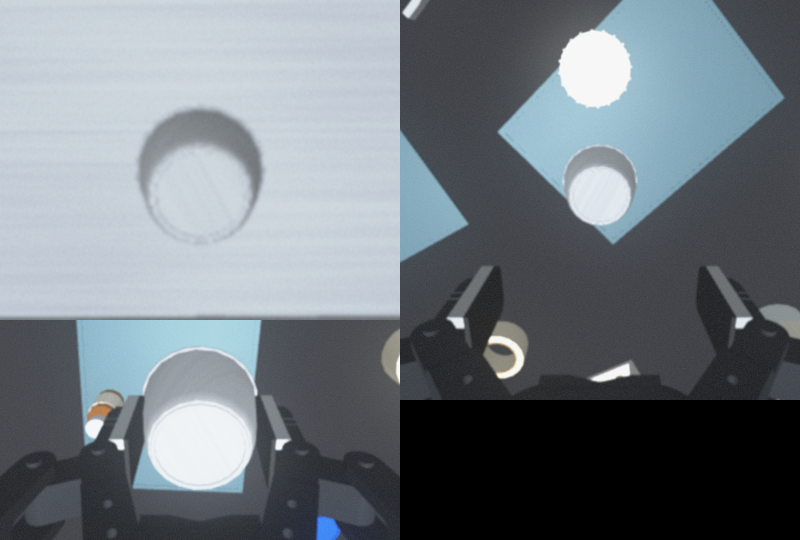

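pot_57 is nested, foot at pixel (320,197) against a prediction of (318,196). pot_67's foot is at (319,195) with the jar clear of the fingers' line. Last pot.

```bash
python3 - <<'E'
from h import *
T=(481,276)
p=np.array((589.5,-49.3)); pick(p,148,18,85)
g=capture("wrist")[:,:,::-1]
s=sense(); assert s["finger_gap"]>48
put(T,166.8,18.4); command_gripper(85); servo_line([*T,165],150)
im,C=look(T,166.8,165,"t67"); print("pred",proj(C,(*T,51)),proj(C,(*T,3)))
move_ptp([400,450,250],[180,0,166.8]); sc=capture("scene")[:,:,::-1]
cv2.imwrite("pics/v5.png",np.hstack([np.vstack([cv2.resize(im[100:260,220:420],None,fx=2,fy=2),g[180:400,120:520]]),np.vstack([cv2.resize(sc[170:250,370:510],(400,229)),cv2.resize(sc[120:320,120:520],(400,200)),np.zeros((111,400,3),np.uint8)])]))
print(sense()["t"])
E
```

```text
gap 58.632214666079314 30.801781879272312 [-2.3  0.6  6.6]
lifted gap 58.7217396621908 t 41.2417
down [481.1 276.3  19. ] [-1.5  0.3  7.5] gap 58.50884247038227
pred [318.03073703 197.41381865] [318.15205949 181.89174893]
47.8083
```

View pics/v5.png

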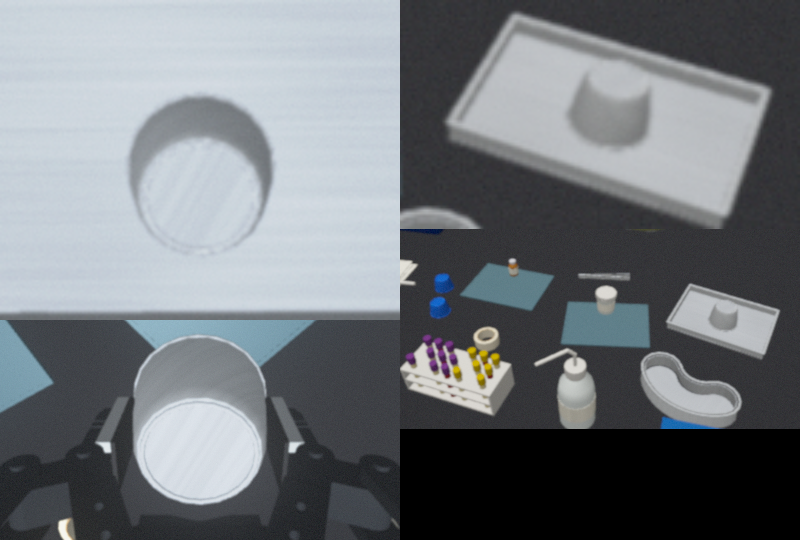

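pot_67 sits flat over the stack, foot at pixel (320,197.5) against a seated prediction of (318,197). The scene view shows the vial, jar, tape, forceps and blue pots where they were. Handing in.

```bash
python3 -c "
from workcell import *
print(close_job())"
```

```text
the job is handed in; nothing more can be done
None
```

The four gallipots are nested mouth down in the middle of the tray, smallest to largest, seated flat as far as the camera checks show; nothing else was moved, and the job was handed in at about 48 s of the 120 s.

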